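# Find the hidden catch of the push-to-open key box

## Robot

A 7-joint arm with a two-finger parallel gripper is mounted at the origin on a cart in front of the work surface, level with it; the furniture and walls round the work are solid. World frame = base frame: x ahead of the robot, y to its left, z up, the work surface at z = 0. Lengths are in m, angles in rad, forces in N, time in s.
With the tool pointing down it reaches from about 0.4 to 0.85 m from the base axis. Payload 4.5 kg.
Tool frame: the origin (TCP) lies midway between the tips of the shut fingers; the grasp point (between the pads) lies robot.pinch_z behind it (robot.pinch_z is the distance from the TCP to the grasp point, in m); z points along the fingers, y is the line along which they close (so a half turn about z gives the same grasp; the last joint's range is limited). The gripper opens to 85 mm and grips with 20 to 120 N. Pads are 22 mm wide; open, the fingers measure 114 mm over their backs; the gripper's body (76 mm by 85 mm) begins 54 mm behind the grasp point. The pads swing forward as they close: fully open they stand 13 mm farther back than shut.
Start: joints at [-1.224, 0.689, -0.195, 1.565, 0.157, 0.902, -0.215], TCP at [0.192, 0.595, 0.231] pointing down, gripper open.
Joint ranges: [-3.01, 3.01], [-0.46, 2.08], [-1.47, 1.51], [0.13, 2.56], [-1, 4.14], [0.04, 2.09], [-2.66, 2.66]. Speed limits (rad/s): [2.57, 2.57, 3.14, 3.14, 3.14, 3.14, 3.14].

## Interface

Orientations are given as a 3x3 rotation matrix whose columns are the frame's x, y, z axes.
In Python, from plant import sensors, camera, ticket, robot gives the robot as it stands.
- The arm moves only by the tool servo_tool, never from a script. Its argument "series" is a list of rows, each an object of numbers: "tx", "ty", "tz": the shift along the world's x, y, z in m; "wx", "wy", "wz": the turn, a rotation vector about the world's x, y, z in rad. A call has 1 to 8 rows; each row shifts and turns the commanded pose from where the row before left it; what a row does not reach is not made up. A row lasts 1/8 s, in which the tool goes at most 62.5 mm and 10.7 degrees, less where a joint would pass 70% of its speed; a pose out of reach is approached as far as the arm can. A call with a gripper value outside its range is refused whole. "claw" is the opening, from -1 (shut) to 1 (fully open), so that 0 is half open, set as the call begins (left out, the last holds). The fingers move at their own pace and stop on an object; "grip_force" is the grip in N (left out, the last holds). Time passes only in rows, so rows that do not move let the fingers close. It gives the time, the measured TCP pose, the force, the opening and the grip force at its end, in the units of the state.
- sensors.sense(): the state, without advancing time (a new reading comes with each control period).
- camera(name): name is "scene" or "side" or "wrist"; returns a dict with "pixels" (400x640x3 uint8, red, green, blue), "K" (3x3 intrinsics, pixels), "pose" (4x4, takes a point from camera to world coordinates). Camera axes: x right, y down, z forward; pixel columns grow to the right and rows downward; lengths in m; the calibration is good to about 2 mm. A picture is of the moment at which its call begins. There is no depth.
- ticket.finish_job(): hands the job in; it is judged then, once.
The state is a dict: "clock": time; "joints": joint angles; "joint_velocities": joint speeds; "effort": joint torques, N m; "tool_pos": TCP position; "orientation": TCP orientation; "force": force on the tool from outside, world axes, zero at the start; "ft_torque": the same for the moment, N m; "width": finger opening in m; "grip_force": force on a finger pad.
Only numpy, scipy, OpenCV 4.12 (cv2) and the standard library are available. Lean on these libraries where they do the work, as an engineer would, in place of code of your own. Each camera call takes 0.05 s, during which the arm holds its last target. There are 200 camera calls.

## Task

The spare key is in the shut tray of the low wooden box, which has no handle: one of the five identical wooden squares inlaid in its top is the hidden catch. Feel gently across the squares with the fingertips, find the one that gives and press it in, so that the tray springs open; then let go and leave the tray standing open. Only touch and press: do not pick up, push about or knock over the things standing round the box.

Things in the scene. Friction and masses are not known exactly. Their poses are not given: they have to be found in the camera images.
- box: low dark-wood box fixed to the worktop, 100 (x) by 240 (y) by 55 mm high. Origin: centre of its underside; z up; -x is its front, where the tray comes out. Its flat top, 55 mm above the origin, has five identical light-wood squares in a row, flush: centres at x = 0, y = -84, -42, 0, 42, 84 mm, each 60 (x) by 40 (y) mm, 2 mm gaps. Four are rigid like the frame; one is the catch.
- catch (a joint): how far the catch is pressed down, m: 0 flush, 0.006 fully in. It is one of the five squares, another each time, not to be told by eye: it starts to give at about 1.5 N, frees the tray when 4 mm down (about 4 N), is fully in at about 5 N, and springs back up when let go.
- tray (a joint): how far the tray has come out of the box's front (towards box -x), m: about 0 shut and caught, 0.060 fully open. A spring (about 3 N) drives it out in about a second once the catch is pressed, and it stays open. It has no handle. Keep the 70 mm in front of the box free.
- meat_tin: loose tin, 75 mm across and 58 mm high, just beyond the box's right (-y) end; origin: centre of its underside. Bystander.
- spice: loose spice jar with a red cap, 45 mm across and 106 mm high, just beyond the box's left (+y) end; origin: centre of its underside. Bystander.
- mug: loose white mug, 79 mm by 110 mm with its handle, 94 mm high, to the left; origin: centre of its underside. Bystander.
- sardines: loose flat oblong tin, 63 by 105 mm and 27 mm high, to the left; origin: centre of its underside. Bystander.
- salt: loose shaker with a grey top, 44 mm across and 90 mm high, to the right; origin: centre of its underside. Bystander.
- jar: loose jar with a grey lid, 65 mm across and 92 mm high, to the right; origin: centre of its underside. Bystander.

How it is judged:
By the outcome, as a careful person would: the job done as asked, in the order asked, and still so for the second after the job is handed in, with the robot touching nothing.
It also fails if it takes over 51 s, if anything falls off the work surface, if the arm or the gripper's body presses on something with over 40 N, if the wrist force passes 120 N, or if a joint passes its speed limit or range.

## Working session

There is one attempt and no reset: what is moved stays moved. The work goes in short steps, Python scripts to look and compute and a tool call to move; the robot and the scene stay as the last step left them, time stands still between calls to the robot, and variables do not carry over. Pictures are saved under pics/ and viewed, at most 10 in all, crops included, and the job is handed in when it is done.

Besides the shell and the picture viewer there is one more tool, called by a JSON object that holds its "method" and its "body", one argument or row to a line. servo_tool: Moves the arm, as the interface text tells. Its arguments: {"type":"object","properties":{"series":{"type":"array"},"claw":{"type":"number"},"grip_force":{"type":"number"}},"required":["series"]}

```bash
mkdir -p pics; python3 - <<'E'
from plant import sensors, camera, robot
import cv2
s=sensors.sense();print(s['clock'],s['tool_pos'],s['orientation'],s['force'],s['width'],robot.pinch_z)
for n in("scene","side"):
    c=camera(n);cv2.imwrite(f'pics/{n}0.png',c['pixels'][:,:,::-1]);print(c['K'].tolist(),c['pose'].round(3).tolist())
E
```

```text
0.0 [0.19216211 0.59401438 0.23044393] [[-9.51501489e-01  3.07643782e-01 -4.68852451e-04]
 [ 3.07644111e-01  9.51499638e-01 -1.88169823e-03]
 [-1.32779822e-04 -1.93467836e-03 -9.99998120e-01]] [ 0.05976082  0.20017329 -0.09047848] 0.0859040002931108 0.0187
[[432.25766832126345, 0.0, 319.3421555369661], [0.0, 432.25766832126345, 197.3027597362542], [0.0, 0.0, 1.0]] [[0.765, -0.461, 0.449, -0.319], [-0.644, -0.561, 0.521, -0.809], [0.012, -0.688, -0.726, 1.323], [0.0, 0.0, 0.0, 1.0]]
[[456.4920254639702, 0.0, 317.6182823997761], [0.0, 456.4920254639702, 195.18662766755835], [0.0, 0.0, 1.0]] [[0.925, -0.215, 0.315, -0.007], [-0.381, -0.544, 0.748, -1.004], [0.011, -0.811, -0.585, 0.915], [0.0, 0.0, 0.0, 1.0]]
```

View pics/scene0.png

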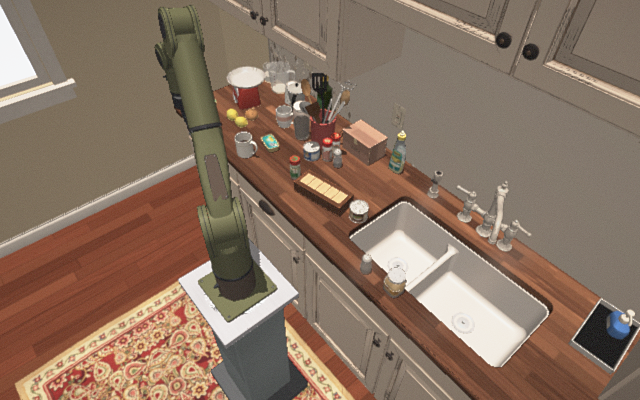

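View pics/side0.png

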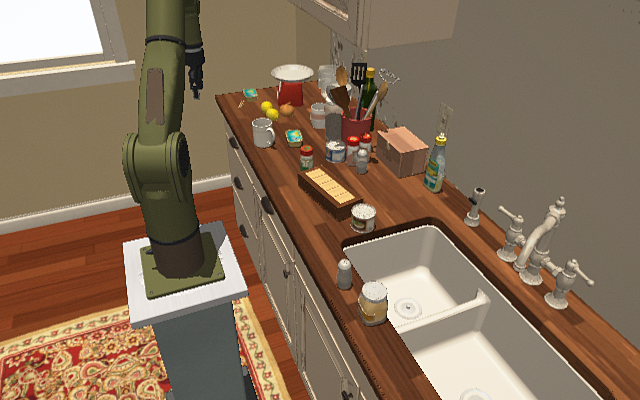

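The scene view shows the box with its light squares at about (323,187), the spice jar at (295,168) and the tin at (358,211). In the side view the squares are at about (330,185). Next I'll segment the squares and cast rays onto z = 0.055.

```bash
cat >h.py <<'E'
import numpy as np,cv2
def ray(c,uv,z):
    d=c['pose'][:3,:3]@np.linalg.solve(c['K'],[*uv,1]);o=c['pose'][:3,3]
    return o+d*(z-o[2])/d[2]
def squares(c,roi):
    u0,v0,u1,v1=roi;p=c['pixels'][v0:v1,u0:u1]
    h=cv2.cvtColor(p,cv2.COLOR_RGB2HSV)
    m=cv2.inRange(h,(12,60,170),(30,190,255))
    m=cv2.morphologyEx(m,cv2.MORPH_CLOSE,np.ones((3,3)))
    k=max(cv2.findContours(m,0,2)[0],key=cv2.contourArea)
    q=np.array([ray(c,(x+u0,y+v0),.055)[:2] for x,y in k[:,0]],np.float32)
    (cx,cy),(w,l),a=cv2.minAreaRect(q)
    b=cv2.boxPoints(((cx,cy),(w,l),a));e=max((b[1]-b[0],b[2]-b[1]),key=np.linalg.norm)
    return (cx,cy),(w,l),np.degrees(np.arctan2(e[1],e[0]))
E
python3 - <<'E'
from h import *
from plant import camera
for n,r in(("scene",(285,165,365,215)),("side",(290,155,370,215))):
    c=camera(n);print(n,squares(c,r))
    u0,v0,u1,v1=r;cv2.imwrite(f'pics/{n}1.png',cv2.resize(c['pixels'][v0:v1,u0:u1,::-1],None,fx=7,fy=7,interpolation=0))
    for nm,uv in dict(scene=dict(tin=(359,205),spice=(294,158)),side=dict(tin=(363,210),spice=(306,150)))[n].items(): print(nm,ray(c,uv,.058 if nm=='tin' else .106))
E
```

```text
scene ((0.5138336420059204, 0.13569405674934387), (0.06338177621364594, 0.20905551314353943), np.float32(-78.75196))
tin [ 0.55891491 -0.03283214  0.058     ]
spice [0.49937277 0.30895779 0.106     ]
side ((0.5135907530784607, 0.14440487325191498), (0.06098555773496628, 0.22073669731616974), np.float32(-78.72172))
tin [ 0.5554895  -0.03110433  0.058     ]
spice [0.49484258 0.29716056 0.106     ]
```

View pics/side1.png

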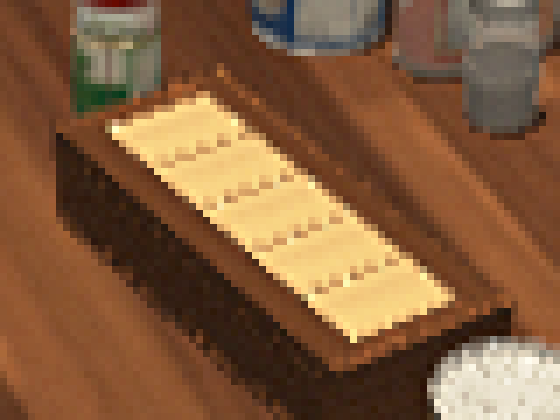

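Both views put the box centre at about (0.513, 0.138) with a yaw of about +11.3°, and the 61 x 209 mm squares row matches the given 60 x 208. I'll move above it with the fingers shut, turned so the 22 mm pad width lies along the box's y.

{"method": "servo_tool", "body": {
  "series": [
    {"tx": 0.026, "ty": -0.038, "wz": -0.09},
    {"tx": 0.026, "ty": -0.038, "wz": -0.09},
    {"tx": 0.026, "ty": -0.038, "wz": -0.09},
    {"tx": 0.026, "ty": -0.038, "wz": -0.09},
    {"tx": 0.026, "ty": -0.038, "wz": -0.09},
    {"tx": 0.026, "ty": -0.038, "wz": -0.09},
    {"tx": 0.026, "ty": -0.038, "wz": -0.09},
    {"tx": 0.026, "ty": -0.038, "wz": -0.09}
  ],
  "claw": -1
}}

```text
schema error: expected keys tx, ty, tz, wx, wy, wz
```

{"method": "servo_tool", "body": {
  "series": [
    {"tx": 0.028, "ty": -0.038, "wz": -0.085},
    {"tx": 0.028, "ty": -0.038, "wz": -0.085},
    {"tx": 0.028, "ty": -0.038, "wz": -0.085},
    {"tx": 0.028, "ty": -0.038, "wz": -0.085},
    {"tx": 0},
    {"tx": 0}
  ]
}}

```text
schema error: expected keys tx, ty, tz, wx, wy, wz
```

```bash
python3 - <<'E'
from h import *
from plant import camera,sensors
s=sensors.sense();print(s['clock'],s['tool_pos'],s['orientation'].round(3) if hasattr(s['orientation'],'round') else s['orientation'],s['force'],s['width'])
c=camera("wrist");cv2.imwrite('pics/w1.png',c['pixels'][:,:,::-1])
print(squares(c,(0,0,640,400)));print(c['pose'].round(3).tolist())
E
```

```text
0.2 [0.19221492 0.59432933 0.23080322] [[-0.951  0.308 -0.   ]
 [ 0.308  0.951 -0.001]
 [-0.    -0.001 -1.   ]] [0.44216285 0.51851759 0.01174862] 0.08576834761330102
((0.07539305090904236, 0.45612281560897827), (0.4296734035015106, 0.22299060225486755), np.float32(88.229996))
[[0.308, 0.902, 0.304, 0.114], [0.951, -0.291, -0.1, 0.62], [-0.002, 0.32, -0.947, 0.373], [0.0, 0.0, 0.0, 1.0]]
```

View pics/w1.png

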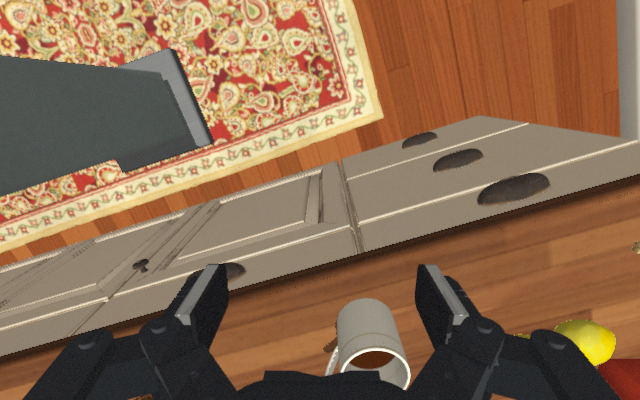

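Both calls were refused because every row needs all six keys, so the arm hasn't moved. The wrist view shows the mug at (370,350), below and between the fingers at a safe height.

{"method": "servo_tool", "body": {
  "series": [
    {"tx": 0.026, "ty": -0.038, "tz": 0, "wx": 0, "wy": 0, "wz": -0.09},
    {"tx": 0.026, "ty": -0.038, "tz": 0, "wx": 0, "wy": 0, "wz": -0.09},
    {"tx": 0.026, "ty": -0.038, "tz": 0, "wx": 0, "wy": 0, "wz": -0.09},
    {"tx": 0.026, "ty": -0.038, "tz": 0, "wx": 0, "wy": 0, "wz": -0.09},
    {"tx": 0.026, "ty": -0.038, "tz": 0, "wx": 0, "wy": 0, "wz": -0.09},
    {"tx": 0.026, "ty": -0.038, "tz": 0, "wx": 0, "wy": 0, "wz": -0.09},
    {"tx": 0.026, "ty": -0.038, "tz": 0, "wx": 0, "wy": 0, "wz": -0.09},
    {"tx": 0.026, "ty": -0.038, "tz": 0, "wx": 0, "wy": 0, "wz": -0.09}
  ],
  "claw": -1
}}

```text
clock: 1.25
tool_pos: [0.4011, 0.2895, 0.2314]
orientation: [[-0.51, 0.86, 0.0], [0.86, 0.51, 0.0], [0.0, 0.0, -1.0]]
force: [0.7, 0.2, -0.3]
width: 0.0001
grip_force: 0.0
```

{"method": "servo_tool", "body": {
  "series": [
    {"tx": 0.028, "ty": -0.038, "tz": 0, "wx": 0, "wy": 0, "wz": -0.085},
    {"tx": 0.028, "ty": -0.038, "tz": 0, "wx": 0, "wy": 0, "wz": -0.085},
    {"tx": 0.028, "ty": -0.038, "tz": 0, "wx": 0, "wy": 0, "wz": -0.085},
    {"tx": 0.028, "ty": -0.038, "tz": 0, "wx": 0, "wy": 0, "wz": -0.085},
    {"tx": 0, "ty": 0, "tz": 0, "wx": 0, "wy": 0, "wz": 0},
    {"tx": 0, "ty": 0, "tz": 0, "wx": 0, "wy": 0, "wz": 0},
    {"tx": 0, "ty": 0, "tz": 0, "wx": 0, "wy": 0, "wz": 0}
  ]
}}

```text
clock: 2.12
tool_pos: [0.5115, 0.1403, 0.2312]
orientation: [[-0.2, 0.98, -0.001], [0.98, 0.2, 0.001], [0.001, -0.001, -1.0]]
force: [0.0, 0.2, 0.1]
width: 0.0001
grip_force: 0.0
```

```bash
python3 - <<'E'
from h import *
from plant import camera,sensors
s=sensors.sense();print(s['clock'],s['tool_pos'],np.round(s['orientation'],3).tolist(),s['force'],s['width'])
c=camera("wrist");cv2.imwrite('pics/w2.png',c['pixels'][:,:,::-1])
print(squares(c,(0,0,640,400)))
E
```

```text
2.125 [0.51145322 0.14028151 0.23124991] [[-0.2, 0.98, -0.001], [0.98, 0.2, 0.001], [0.001, -0.001, -1.0]] [0.00895029 0.24851659 0.13415339] 7.804497006011122e-05
((0.2839449644088745, 0.002091914415359497), (0.20180626213550568, 0.15110422670841217), np.float32(89.993126))
```

View pics/w2.png

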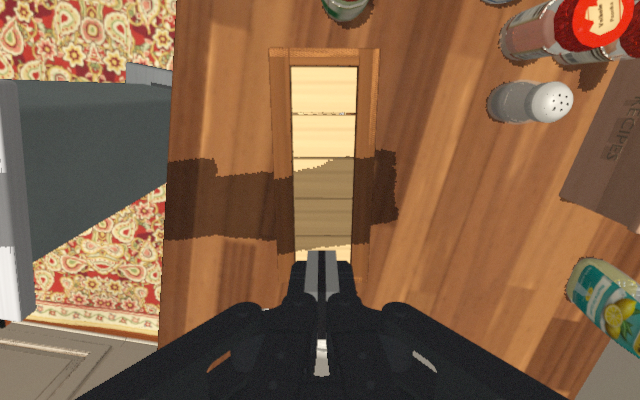

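The close view shows the top two squares in the light, at columns 291–357 with the far edge at row 66 and gaps at rows 113 and 157. The rest are in shadow, with gaps at about 198 and 236.

```bash
python3 - <<'E'
from h import *
from plant import camera
c=camera("wrist")
a=np.deg2rad(11.3);X=np.array([np.cos(a),np.sin(a)]);Y=np.array([-np.sin(a),np.cos(a)])
for uv,k in(((324,66),104),((324.5,113.5),63),((325,157),21),((325,198),-21),((325,236),-63)):
    p=ray(c,uv,.055)[:2];print(p,'centre',p-Y*k/1000)
print(ray(c,(291,66),.055),ray(c,(357,66),.055))
E
```

```text
[0.49300996 0.24139544] centre [0.51338836 0.13941152]
[0.50181539 0.20102211] centre [0.51416    0.13924338]
[0.5106402  0.16075314] centre [0.51475506 0.14016023]
[0.51920646 0.11942136] centre [0.51509159 0.14001427]
[0.52781361 0.07789234] centre [0.515469   0.13967106]
[0.463983   0.23548939 0.055     ] [0.52203249 0.24730059 0.055     ]
```

Five boundaries agree on the centre at (0.5145, 0.1397). I'll descend over the middle square.

{"method": "servo_tool", "body": {
  "series": [
    {"tx": 0.003, "ty": -0.0005, "tz": -0.04, "wx": 0, "wy": 0, "wz": 0},
    {"tx": 0, "ty": 0, "tz": -0.04, "wx": 0, "wy": 0, "wz": 0},
    {"tx": 0, "ty": 0, "tz": -0.04, "wx": 0, "wy": 0, "wz": 0},
    {"tx": 0, "ty": 0, "tz": -0.03, "wx": 0, "wy": 0, "wz": 0},
    {"tx": 0, "ty": 0, "tz": -0.018, "wx": 0, "wy": 0, "wz": 0},
    {"tx": 0, "ty": 0, "tz": 0, "wx": 0, "wy": 0, "wz": 0},
    {"tx": 0, "ty": 0, "tz": 0, "wx": 0, "wy": 0, "wz": 0}
  ]
}}

```text
clock: 3.1
tool_pos: [0.5157, 0.1388, 0.064]
orientation: [[-0.197, 0.98, 0.001], [0.98, 0.197, 0.001], [0.0, 0.001, -1.0]]
force: [0.4, 0.6, -0.5]
width: 0.0003
grip_force: 0.0
```

{"method": "servo_tool", "body": {
  "series": [
    {"tx": 0, "ty": 0, "tz": -0.004, "wx": 0, "wy": 0, "wz": 0},
    {"tx": 0, "ty": 0, "tz": -0.002, "wx": 0, "wy": 0, "wz": 0},
    {"tx": 0, "ty": 0, "tz": 0, "wx": 0, "wy": 0, "wz": 0}
  ]
}}

```text
clock: 3.48
tool_pos: [0.5153, 0.1382, 0.0574]
orientation: [[-0.197, 0.98, 0.0], [0.98, 0.197, 0.0], [0.0, 0.0, -1.0]]
force: [-0.2, 0.1, -0.2]
width: -0.0001
grip_force: 0.0
```

{"method": "servo_tool", "body": {
  "series": [
    {"tx": 0, "ty": 0, "tz": -0.001, "wx": 0, "wy": 0, "wz": 0},
    {"tx": 0, "ty": 0, "tz": 0, "wx": 0, "wy": 0, "wz": 0}
  ]
}}

```text
clock: 3.72
tool_pos: [0.5153, 0.1382, 0.0563]
orientation: [[-0.197, 0.98, 0.0], [0.98, 0.197, -0.0], [-0.0, 0.0, -1.0]]
force: [-0.2, 0.1, -0.2]
width: -0.0001
grip_force: 0.0
```

{"method": "servo_tool", "body": {
  "series": [
    {"tx": 0, "ty": 0, "tz": -0.001, "wx": 0, "wy": 0, "wz": 0},
    {"tx": 0, "ty": 0, "tz": 0, "wx": 0, "wy": 0, "wz": 0}
  ]
}}

```text
clock: 3.98
tool_pos: [0.5152, 0.1382, 0.0552]
orientation: [[-0.197, 0.98, -0.0], [0.98, 0.197, -0.0], [-0.0, -0.0, -1.0]]
force: [0.1, 0.5, 0.3]
width: 0.0002
grip_force: 0.0
```

{"method": "servo_tool", "body": {
  "series": [
    {"tx": 0, "ty": 0, "tz": -0.0005, "wx": 0, "wy": 0, "wz": 0},
    {"tx": 0, "ty": 0, "tz": 0, "wx": 0, "wy": 0, "wz": 0}
  ]
}}

```text
clock: 4.22
tool_pos: [0.5153, 0.1382, 0.0551]
orientation: [[-0.197, 0.98, 0.0], [0.98, 0.197, 0.0], [0.0, 0.0, -1.0]]
force: [-0.8, -0.1, 4.7]
width: 0.0002
grip_force: 2.2
```

{"method": "servo_tool", "body": {
  "series": [
    {"tx": 0, "ty": 0, "tz": -0.0005, "wx": 0, "wy": 0, "wz": 0},
    {"tx": 0, "ty": 0, "tz": 0, "wx": 0, "wy": 0, "wz": 0}
  ]
}}

```text
clock: 4.47
tool_pos: [0.5153, 0.1382, 0.0551]
orientation: [[-0.197, 0.98, 0.0], [0.98, 0.197, 0.0], [0.0, 0.0, -1.0]]
force: [-1.9, -0.8, 9.0]
width: 0.0003
grip_force: 4.8
```

The middle square is rigid (9 N with no movement). Next is the +42 mm square.

{"method": "servo_tool", "body": {
  "series": [
    {"tx": 0, "ty": 0, "tz": 0.008, "wx": 0, "wy": 0, "wz": 0},
    {"tx": -0.0043, "ty": 0.0212, "tz": 0, "wx": 0, "wy": 0, "wz": 0},
    {"tx": -0.004, "ty": 0.02, "tz": 0, "wx": 0, "wy": 0, "wz": 0},
    {"tx": 0, "ty": 0, "tz": -0.004, "wx": 0, "wy": 0, "wz": 0},
    {"tx": 0, "ty": 0, "tz": -0.002, "wx": 0, "wy": 0, "wz": 0},
    {"tx": 0, "ty": 0, "tz": -0.001, "wx": 0, "wy": 0, "wz": 0},
    {"tx": 0, "ty": 0, "tz": -0.0005, "wx": 0, "wy": 0, "wz": 0},
    {"tx": 0, "ty": 0, "tz": 0, "wx": 0, "wy": 0, "wz": 0}
  ]
}}

```text
clock: 5.48
tool_pos: [0.5072, 0.1778, 0.0551]
orientation: [[-0.195, 0.981, -0.0], [0.981, 0.195, -0.001], [-0.001, -0.0, -1.0]]
force: [-0.9, -2.4, 4.8]
width: 0.0002
grip_force: 2.4
```

This one is rigid too (4.8 N, z unchanged). Next is the +84 mm square.

{"method": "servo_tool", "body": {
  "series": [
    {"tx": 0, "ty": 0, "tz": 0.008, "wx": 0, "wy": 0, "wz": 0},
    {"tx": -0.0043, "ty": 0.0222, "tz": 0, "wx": 0, "wy": 0, "wz": 0},
    {"tx": -0.004, "ty": 0.021, "tz": 0, "wx": 0, "wy": 0, "wz": 0},
    {"tx": 0, "ty": 0, "tz": -0.004, "wx": 0, "wy": 0, "wz": 0},
    {"tx": 0, "ty": 0, "tz": -0.002, "wx": 0, "wy": 0, "wz": 0},
    {"tx": 0, "ty": 0, "tz": -0.001, "wx": 0, "wy": 0, "wz": 0},
    {"tx": 0, "ty": 0, "tz": -0.0005, "wx": 0, "wy": 0, "wz": 0},
    {"tx": 0, "ty": 0, "tz": 0, "wx": 0, "wy": 0, "wz": 0}
  ]
}}

```text
clock: 6.48
tool_pos: [0.4988, 0.2222, 0.0553]
orientation: [[-0.196, 0.981, 0.0], [0.981, 0.196, -0.0], [-0.0, 0.0, -1.0]]
force: [-0.1, 0.4, -0.1]
width: -0.0001
grip_force: 0.0
```

{"method": "servo_tool", "body": {
  "series": [
    {"tx": 0, "ty": 0, "tz": -0.0005, "wx": 0, "wy": 0, "wz": 0},
    {"tx": 0, "ty": 0, "tz": 0, "wx": 0, "wy": 0, "wz": 0}
  ]
}}

```text
clock: 6.72
tool_pos: [0.4989, 0.2224, 0.0551]
orientation: [[-0.197, 0.98, 0.0], [0.98, 0.197, -0.0], [-0.0, 0.0, -1.0]]
force: [-0.4, -1.4, 4.6]
width: -0.0001
grip_force: 2.0
```

{"method": "servo_tool", "body": {
  "series": [
    {"tx": 0, "ty": 0, "tz": -0.0005, "wx": 0, "wy": 0, "wz": 0},
    {"tx": 0, "ty": 0, "tz": 0, "wx": 0, "wy": 0, "wz": 0}
  ]
}}

```text
clock: 6.98
tool_pos: [0.4989, 0.2223, 0.0551]
orientation: [[-0.196, 0.981, 0.001], [0.981, 0.196, -0.0], [-0.0, 0.001, -1.0]]
force: [-1.0, -0.9, 9.0]
width: -0.0002
grip_force: 4.5
```

The +84 mm square is rigid. Next is the -42 mm square.

{"method": "servo_tool", "body": {
  "series": [
    {"tx": 0, "ty": 0, "tz": 0.009, "wx": 0, "wy": 0, "wz": 0},
    {"tx": 0.008, "ty": -0.0415, "tz": 0, "wx": 0, "wy": 0, "wz": 0},
    {"tx": 0.008, "ty": -0.0415, "tz": 0, "wx": 0, "wy": 0, "wz": 0},
    {"tx": 0.008, "ty": -0.0415, "tz": 0, "wx": 0, "wy": 0, "wz": 0},
    {"tx": 0, "ty": 0, "tz": -0.004, "wx": 0, "wy": 0, "wz": 0},
    {"tx": 0, "ty": 0, "tz": -0.003, "wx": 0, "wy": 0, "wz": 0},
    {"tx": 0, "ty": 0, "tz": -0.001, "wx": 0, "wy": 0, "wz": 0},
    {"tx": 0, "ty": 0, "tz": 0, "wx": 0, "wy": 0, "wz": 0}
  ]
}}

```text
clock: 7.98
tool_pos: [0.5225, 0.0995, 0.0553]
orientation: [[-0.199, 0.98, -0.0], [0.98, 0.199, 0.001], [0.001, 0.0, -1.0]]
force: [0.5, -0.5, -0.9]
width: -0.0001
grip_force: 0.0
```

{"method": "servo_tool", "body": {
  "series": [
    {"tx": 0, "ty": 0, "tz": -0.0005, "wx": 0, "wy": 0, "wz": 0},
    {"tx": 0, "ty": 0, "tz": 0, "wx": 0, "wy": 0, "wz": 0}
  ]
}}

```text
clock: 8.22
tool_pos: [0.5226, 0.0992, 0.0551]
orientation: [[-0.198, 0.98, 0.0], [0.98, 0.198, 0.001], [0.001, 0.0, -1.0]]
force: [-0.6, 1.6, 4.9]
width: -0.0003
grip_force: 2.2
```

The -42 mm square is rigid, which leaves -84 mm. I'll still feel it before pressing.

{"method": "servo_tool", "body": {
  "series": [
    {"tx": 0, "ty": 0, "tz": 0.008, "wx": 0, "wy": 0, "wz": 0},
    {"tx": 0.004, "ty": -0.021, "tz": 0, "wx": 0, "wy": 0, "wz": 0},
    {"tx": 0.004, "ty": -0.021, "tz": 0, "wx": 0, "wy": 0, "wz": 0},
    {"tx": 0, "ty": 0, "tz": -0.004, "wx": 0, "wy": 0, "wz": 0},
    {"tx": 0, "ty": 0, "tz": -0.002, "wx": 0, "wy": 0, "wz": 0},
    {"tx": 0, "ty": 0, "tz": -0.001, "wx": 0, "wy": 0, "wz": 0},
    {"tx": 0, "ty": 0, "tz": -0.001, "wx": 0, "wy": 0, "wz": 0},
    {"tx": 0, "ty": 0, "tz": 0, "wx": 0, "wy": 0, "wz": 0}
  ]
}}

```text
clock: 9.22
tool_pos: [0.5307, 0.0569, 0.0548]
orientation: [[-0.198, 0.98, 0.0], [0.98, 0.198, 0.001], [0.001, 0.0, -1.0]]
force: [-0.8, 1.2, -0.1]
width: -0.0002
grip_force: 0.2
```

{"method": "servo_tool", "body": {
  "series": [
    {"tx": 0, "ty": 0, "tz": -0.0005, "wx": 0, "wy": 0, "wz": 0},
    {"tx": 0, "ty": 0, "tz": 0, "wx": 0, "wy": 0, "wz": 0}
  ]
}}

```text
clock: 9.48
tool_pos: [0.5307, 0.0567, 0.0544]
orientation: [[-0.197, 0.98, 0.0], [0.98, 0.197, 0.001], [0.001, 0.0, -1.0]]
force: [-1.0, 2.5, 3.3]
width: -0.0
grip_force: 1.6
```

It gives: z fell to 0.0544 at about 3 N. I'll press it in.

{"method": "servo_tool", "body": {
  "series": [
    {"tx": 0, "ty": 0, "tz": -0.001, "wx": 0, "wy": 0, "wz": 0},
    {"tx": 0, "ty": 0, "tz": -0.001, "wx": 0, "wy": 0, "wz": 0},
    {"tx": 0, "ty": 0, "tz": -0.001, "wx": 0, "wy": 0, "wz": 0},
    {"tx": 0, "ty": 0, "tz": -0.001, "wx": 0, "wy": 0, "wz": 0},
    {"tx": 0, "ty": 0, "tz": -0.001, "wx": 0, "wy": 0, "wz": 0},
    {"tx": 0, "ty": 0, "tz": 0, "wx": 0, "wy": 0, "wz": 0}
  ]
}}

```text
clock: 10.22
tool_pos: [0.5309, 0.056, 0.0493]
orientation: [[-0.197, 0.98, 0.0], [0.98, 0.197, -0.0], [-0.0, 0.0, -1.0]]
force: [-1.4, 3.0, 3.7]
width: 0.0001
grip_force: 2.0
```

{"method": "servo_tool", "body": {
  "series": [
    {"tx": 0, "ty": 0, "tz": 0, "wx": 0, "wy": 0, "wz": 0},
    {"tx": 0, "ty": 0, "tz": 0, "wx": 0, "wy": 0, "wz": 0},
    {"tx": 0, "ty": 0, "tz": 0, "wx": 0, "wy": 0, "wz": 0},
    {"tx": 0, "ty": 0, "tz": 0, "wx": 0, "wy": 0, "wz": 0},
    {"tx": 0, "ty": 0, "tz": 0, "wx": 0, "wy": 0, "wz": 0},
    {"tx": 0, "ty": 0, "tz": 0, "wx": 0, "wy": 0, "wz": 0}
  ]
}}

```text
clock: 10.98
tool_pos: [0.5309, 0.056, 0.0494]
orientation: [[-0.197, 0.98, 0.0], [0.98, 0.197, -0.0], [-0.0, 0.0, -1.0]]
force: [-0.3, 1.7, 4.5]
width: 0.0003
grip_force: 2.0
```

```bash
python3 - <<'E'
from plant import camera
import cv2
c=camera("side");cv2.imwrite('pics/s2.png',cv2.resize(c['pixels'][120:260,250:410,::-1],None,fx=4,fy=4))
E
```

```text
(no output)
```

View pics/s2.png

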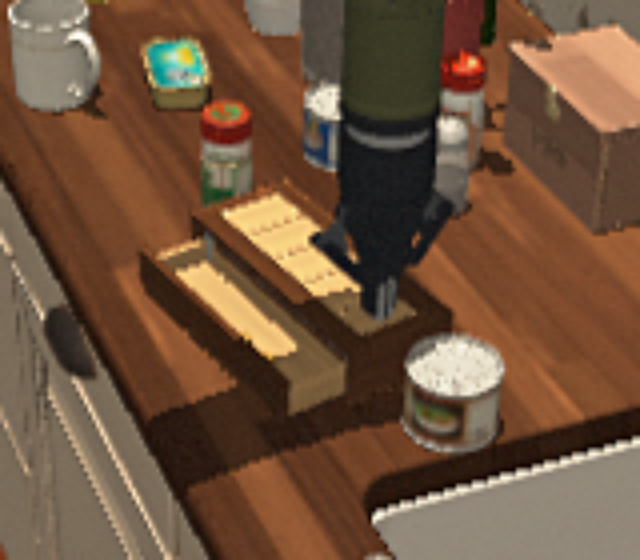

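The tray stands open at crop pixels (240,330), and the spice jar (225,165) and tin (455,390) are undisturbed. I'll lift straight off.

{"method": "servo_tool", "body": {
  "series": [
    {"tx": 0, "ty": 0, "tz": 0.005, "wx": 0, "wy": 0, "wz": 0},
    {"tx": 0, "ty": 0, "tz": 0.01, "wx": 0, "wy": 0, "wz": 0},
    {"tx": 0, "ty": 0, "tz": 0.03, "wx": 0, "wy": 0, "wz": 0},
    {"tx": 0, "ty": 0, "tz": 0.04, "wx": 0, "wy": 0, "wz": 0},
    {"tx": 0, "ty": 0, "tz": 0.04, "wx": 0, "wy": 0, "wz": 0},
    {"tx": 0, "ty": 0, "tz": 0.02, "wx": 0, "wy": 0, "wz": 0},
    {"tx": 0, "ty": 0, "tz": 0, "wx": 0, "wy": 0, "wz": 0},
    {"tx": 0, "ty": 0, "tz": 0, "wx": 0, "wy": 0, "wz": 0}
  ]
}}

```text
clock: 12.02
tool_pos: [0.5298, 0.0557, 0.1936]
orientation: [[-0.196, 0.981, -0.002], [0.981, 0.196, -0.001], [-0.0, -0.002, -1.0]]
force: [0.2, -0.8, -1.1]
width: 0.0001
grip_force: 0.0
```

```bash
python3 - <<'E'
from plant import camera
import cv2
c=camera("side");cv2.imwrite('pics/s3.png',cv2.resize(c['pixels'][120:320,250:410,::-1],None,fx=3,fy=3))
E
```

```text
(no output)
```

View pics/s3.png

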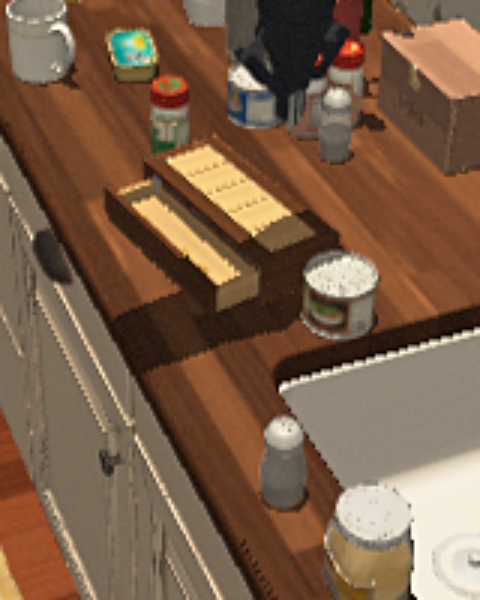

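The tray (180,240) is fully open, the gripper is clear of everything, and all the bystanders are standing where they were.

```bash
python3 -c "
from plant import ticket
print(ticket.finish_job())"
```

```text
the job is handed in; nothing more can be done
None
```

The catch was the square at y = -84 mm; I pressed it in, the tray sprang open and stays open, none of the things around the box moved, and the job was handed in at about 12 s.

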